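# Hold the belt tensioner arm back at its stop with a dipped push stick

### The arm

A 6-joint arm with a two-finger parallel gripper is mounted at the origin on a cart in front of the work surface, level with it; the furniture and walls round the work are solid. World frame = base frame: x ahead of the robot, y to its left, z up, the work surface at z = 0. Lengths are in m, angles in degrees, forces in N, time in s.
With the tool pointing down it reaches from about 0.35 to 0.875 m from the base axis. Payload 4.2 kg.
Tool frame: the origin (TCP) lies at the very end of the fingers, on their centre line; the grasp point (between the pads) lies 19 mm behind it; z points along the fingers, y is the line along which they close (so a half turn about z gives the same grasp; the last joint's range is limited). The gripper opens to 87 mm and grips with 3 to 60 N. Pads are 19 mm wide; open, the fingers measure 117 mm over their backs; the gripper's body (75 mm by 190 mm) begins 51 mm behind the grasp point.
Start: joints at [84.431, 22.042, 0.453, 0, -68.411, -14.817], TCP at [0.218, 0.586, 0.223] pointing down, gripper open.
Joint ranges: [-179.83, 179.83], [-69.29, 118.12], [-61.27, 80.66], [-181.25, 117.63], [-171.15, -9.14], [-177.46, 177.46]. Speed limits (degrees/s): [159.86, 159.86, 180, 180, 180, 180].

### API

Orientations are given as a 3x3 rotation matrix whose columns are the frame's x, y, z axes.
In Python, from station import * gives the robot as it stands.
- The arm moves only by the shell command python3 -m pendant 'ROWS'. ROWS is JSON, a list of rows, each an object of numbers: "x", "y", "z": the shift along the world's x, y, z normalised to -1 to 1, where 1 is 250 mm; "rx", "ry", "rz": the turn, a rotation vector about the world's x, y, z normalised to -1 to 1, where 1 is 180 degrees; "claw": the opening, from 0 (shut) to 1 (fully open). A call has exactly 8 rows; each row is the pose to reach, as a shift and turn from the pose commanded when the call began, turning the shorter way round; what a row does not reach only later rows make up. A row lasts 1/8 s, in which the tool goes at most 62.5 mm and 10.7 degrees, less where a joint would pass 70% of its speed; a pose out of reach is approached as far as the arm can. A call with a number of a shift or a turn outside -1 to 1 is refused whole. A call with a gripper value outside its range is refused whole. The fingers move at their own pace and stop on an object; the grip force is fixed at half the most. Time passes only in rows, so rows that repeat a pose let the fingers close, or fill a call up. It gives the time, the measured TCP pose, the force, the opening and the grip force at its end, in the units of the state.
- sense(): the state, without advancing time (a new reading comes with each control period).
- capture(name): name is "side" or "top" or "wrist"; returns a dict with "color" (400x640x3 uint8, red, green, blue), "mtx" (3x3 intrinsics, pixels), "world_to_cam" (4x4, takes a point from world to camera coordinates). Camera axes: x right, y up, looking along -z (the intrinsics and any distortion apply to the point x, -y, -z); pixel columns grow to the right and rows downward; lengths in m; the calibration is good to about 2 mm. A picture is of the moment at which its call begins. There is no depth.
- finish_job(): hands the job in; it is judged then, once.
Trained networks look in a picture, given as the dict that the camera call returned (one of the last four; its "shot" number tells which), for a name from the list of things; names that differ only in an ending like _2 or _b are one class to them, and where a whole thing is asked for, a point or a joint stands for the part that bears it (a point fixed in the world has none). Each returns a list of dicts, best first, with "conf" (0 to 1); they miss things now and then, are a little off and sometimes report something else, mostly with a low value. They report only what shows in the picture. A call takes as long as a camera call.
- search_frame(picture, label): "centre" ([column, row] in pixels, amid what is visible of it).
- regions_of(picture, label): "region" (400x640 bool, what is visible of it) and "centre" ([column, row] in pixels, amid what is visible of it).
The state is a dict: "time_s": time; "joints": joint angles; "joint_velocities": joint speeds; "effort": joint torques, N m; "tcp_pos": TCP position; "ee_rot": TCP orientation; "wrist_force": force on the tool from outside, world axes, zero at the start; "moment": the same for the moment, N m; "gripper_width": opening from 0.0 (shut) to 1.0 (fully open); "gripper_force": force on a finger pad.
Only numpy, scipy, OpenCV 4.12 (cv2) and the standard library are available. Lean on these libraries where they do the work, as an engineer would, in place of code of your own. Each camera call takes 0.05 s, during which the arm holds its last target. There are 200 camera calls.

### The job

Free the polishing spindle's belt tensioner for a belt change: lift the blue-handled push stick out of its wooden stand, dip its tip well down into the small open white grease pot, then put the tip down into the eye at the end of the red spring arm and swing the arm forward against its spring, fully up to its stop. Finish while still gripping the stick upright and holding the arm at the stop with it; do not let go, do not touch the arm with the gripper, and leave the pot and the other things standing where they are.

Things in the scene. Friction and masses are not known exactly. Their poses are not given: they have to be found in the camera images.
- stick: push stick standing upright in the wooden stand, loose, about 80 g. Origin at the centre of the tip's lower end, z axis up along the stick. From the origin up: white tip and steel shank of 10 mm diameter for 65 mm, then a blue square handle 20x20 mm, 90 mm long (65 to 155 mm above the origin; a yellow band near its top); the handle's faces look along the stick's own x and y axes. At the start the handle's lower end rests on the stand's top, so the tip is 7 mm above the desk
- stick_tip (a point): the centre of the lower end of the push stick's tip (same point as the stick's origin)
- stick_stand: fixed wooden block 56x56x72 mm with an upright through hole of 14.5 mm in its middle in which the stick's shank stands, on two low dark feet (76x88 mm over the feet); origin at the centre of its underside on the desk
- grease_pot: small open round white pot without handles, loose, 250 g, 62 mm across, 36 mm high, its mouth 50 mm wide, inner floor about 5 mm above the desk; origin at the centre of its underside. The contents are only a film and are not modelled. The dip counts when the stick tip is less than 24 mm above the desk inside the pot
- tensioner_base: fixed grey base plate 150x200x10 mm of the belt tensioner, origin at the centre of its underside, x axis away from the robot at yaw 0. It carries the pivot body, an aluminium spindle pulley (44 mm high, 38 mm across, at 0, -78 mm) and the stop post with a black rubber sleeve (44 mm high, at about 35, 10 mm)
- pivot (a point): point on the upright pivot axis of the red arm, 44 mm above the desk, as high as the eye's top (on the base plate at 0, +55 mm)
- eye (a point): centre of the upper mouth of the eye at the end of the red arm: an upright ring open at both ends, 23 mm inside diameter, 34 mm outside, its top 44 mm and its lower edge 26 mm above the desk, 16 mm clear above the base plate. It lies 85 mm from the pivot axis and moves with the arm. A black idler roller (24 mm across, top 54 mm above the desk) sits on the arm 46 mm from the pivot
- tension_arm (a joint): angle of the red arm: 0 at rest where the spring holds it, grows anticlockwise seen from above as it is swung forward (away from the robot), 1.05 rad at the stop. The spring needs about 2 N at the eye to start and 6 N at the stop, and returns the arm when it is let go
- lens_block: small red lens block, a round knob on a flange, 25x25x17 mm, loose bystander; origin at the centre of its underside
- lens_packet: flat white and green lens packet 74x72x9 mm, loose bystander; origin at the centre of its underside

How it is judged:
By the outcome, as a careful person would: the job done as asked, in the order asked, and still so for the second after the job is handed in, while the arm keeps its last pose, push and grip.
It also fails if it takes over 48 s, if anything falls off the work surface, if the arm or the gripper's body presses on something with over 40 N, if the wrist force passes 120 N, or if a joint passes its speed limit or range.

## Working session

There is one attempt and no reset: what is moved stays moved. The work goes in short steps, Python scripts to look and compute and a shell command to move; the robot and the scene stay as the last step left them, time stands still between calls to the robot, and variables do not carry over. Pictures are saved under pics/ and viewed, at most 10 in all, crops included, and the job is handed in when it is done.

```bash
mkdir -p pics; ls; python3 - <<'E'
from station import *
import cv2,numpy as np
s=sense();print({k:np.round(v,3).tolist() for k,v in s.items()})
ims=[]
for n in ["side","top"]:
    p=capture(n);cv2.imwrite(f"pics/{n}0.png",p["color"][:,:,::-1])
    print(n,np.round(p["mtx"],1).tolist(),np.round(p["world_to_cam"],4).tolist(),[k for k in p])
    for l in ["stick","stick_stand","grease_pot","tensioner_base","eye","tension_arm","lens_block","lens_packet","stick_tip"]:
        try:
            r=search_frame(p,l);print(l,[(np.round(d["centre"],1).tolist(),round(d["conf"],2)) for d in r[:2]])
        except Exception as e: print(l,e)
E
```

```text
pics
{'time_s': 0.0, 'joints': [84.431, 22.091, 0.379, -0.031, -68.409, -14.814], 'joint_velocities': [-0.052, 0.028, -0.056, 0.007, 0.006, 0.071], 'effort': [0.0, -39.066, 18.741, 4.22, 0.011, -0.0], 'tcp_pos': [0.217, 0.585, 0.221], 'ee_rot': [[0.937, -0.348, -0.001], [-0.348, -0.937, -0.002], [0.0, 0.002, -1.0]], 'wrist_force': [0.148, 0.104, -0.624], 'moment': [-0.03, -0.042, -0.032], 'gripper_force': 0.0, 'gripper_width': 0.999}
side [[421.6, 0.0, 329.5], [0.0, 421.6, 197.3], [0.0, 0.0, 1.0]] [[0.9999, 0.0138, -0.0076, -0.5633], [-0.0016, 0.5679, 0.8231, -0.1216], [0.0157, -0.823, 0.5678, -0.8736], [0.0, 0.0, 0.0, 1.0]] ['color', 'mtx', 'world_to_cam', 'shot']
stick [([307.2, 123.2], 0.72)]
stick_stand [([310.7, 156.6], 0.94)]
grease_pot [([291.4, 191.1], 0.92)]
tensioner_base []
eye [([311.0, 249.9], 0.78), ([309.3, 124.1], 0.18)]
tension_arm [([308.1, 253.5], 0.86), ([306.1, 127.7], 0.32)]
lens_block [([371.1, 196.5], 0.43)]
lens_packet [([366.6, 179.3], 0.63)]
stick_tip [([304.5, 125.3], 0.63), ([312.5, 155.3], 0.27)]
top [[406.2, 0.0, 318.8], [0.0, 406.2, 194.6], [0.0, 0.0, 1.0]] [[0.022, -0.9996, 0.0167, 0.139], [0.9807, 0.0248, 0.1941, -0.568], [-0.1945, 0.0121, 0.9808, -0.8027], [0.0, 0.0, 0.0, 1.0]] ['color', 'mtx', 'world_to_cam', 'shot']
stick [([191.4, 216.5], 0.85), ([396.3, 212.3], 0.68)]
stick_stand [([212.2, 223.9], 0.79), ([408.4, 207.6], 0.62)]
grease_pot [([298.4, 237.0], 0.55)]
tensioner_base [([403.0, 203.5], 0.64)]
eye [([399.1, 211.9], 0.88)]
tension_arm [([399.4, 212.5], 0.62)]
lens_block [([297.5, 158.2], 0.52), ([193.0, 213.6], 0.46)]
lens_packet [([257.3, 157.5], 0.71)]
stick_tip [([193.1, 214.1], 0.65), ([295.1, 156.0], 0.56)]
```

View pics/top0.png

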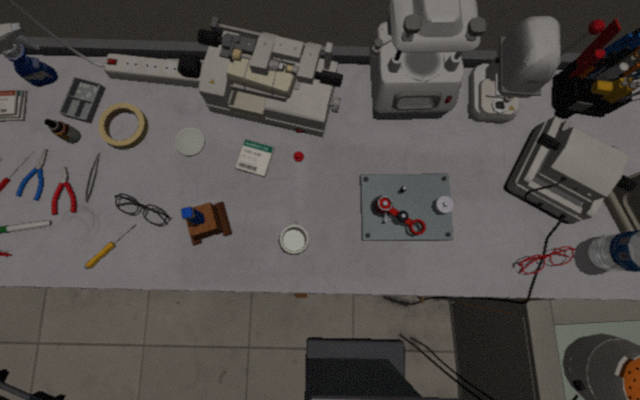

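View pics/side0.png

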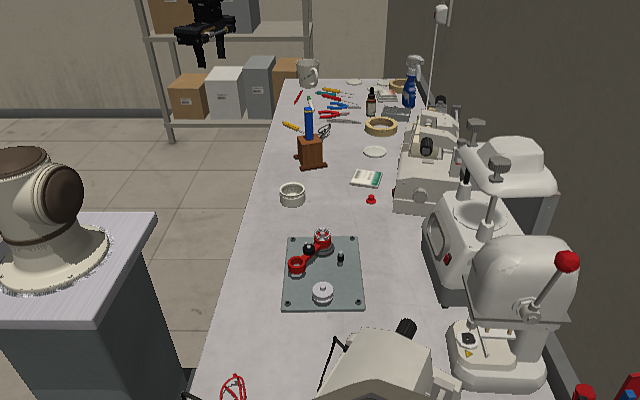

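The top view shows the stick head at about (188,213), the stand at (207,222) and the pot at (293,239). The base plate is at (406,207), with the pivot at (383,204), the eye at (416,227) and the stop at (404,188). The lens block is at (298,156) and the packet at (255,157). The side view agrees. Next I'll zoom in and triangulate.

```bash
cat > h.py <<'E'
from station import *
import cv2,numpy as np
def toplane(p,uv,z):
    W=np.array(p["world_to_cam"]);K=np.array(p["mtx"]);R=W[:3,:3];c=-R.T@W[:3,3]
    d=np.linalg.inv(K)@[uv[0],uv[1],1];d=R.T@(d*[1,-1,-1]);return c+d*(z-c[2])/d[2]
def proj(p,X):
    W=np.array(p["world_to_cam"]);q=W[:3,:3]@np.array(X)+W[:3,3];q=np.array(p["mtx"])@(q*[1,-1,-1]);return q[:2]/q[2]
E
python3 - <<'E'
from h import *
t=capture("top");s=capture("side")
for p,b in ((t,"t"),(s,"s")):
    for l,z in [("stick",.11),("stick_stand",.036),("grease_pot",.036),("eye",.044),("tensioner_base",.01),("lens_block",.01),("lens_packet",.009)]:
        for r in regions_of(p,l)[:2]:
            m=r["region"];ys,xs=np.nonzero(m)
            if len(xs): print(b,l,round(r["conf"],2),np.round(r["centre"],1),[xs.min(),xs.max(),ys.min(),ys.max()],np.round(toplane(p,r["centre"],z),3)[:2])
def crop(p,x,y,w,h,f): return cv2.resize(p["color"][y:y+h,x:x+w,::-1],None,fx=f,fy=f,interpolation=cv2.INTER_CUBIC)
a=crop(t,350,165,110,80,5)   # 550x400
b=crop(t,170,195,150,65,5)
cv2.imwrite("pics/c1.png",a)
cv2.imwrite("pics/c2.png",b)
c=crop(s,270,220,100,100,5);d=crop(s,265,90,60,120,4)
cv2.imwrite("pics/c3.png",np.hstack([c,np.vstack([d,np.zeros((20,240,3),np.uint8)])]))
E
```

```text
t stick_stand 0.62 [210.1 223.5] [np.int64(186), np.int64(230), np.int64(201), np.int64(244)] [0.5   0.381]
t grease_pot 0.75 [295.6 237.9] [np.int64(280), np.int64(307), np.int64(226), np.int64(254)] [0.474 0.199]
t eye 0.96 [398.5 212.5] [np.int64(375), np.int64(425), np.int64(196), np.int64(234)] [ 0.532 -0.018]
t eye 0.68 [297.6 153.8] [np.int64(293), np.int64(303), np.int64(151), np.int64(161)] [0.656 0.2  ]
t tensioner_base 0.87 [403.5 206.6] [np.int64(360), np.int64(453), np.int64(173), np.int64(240)] [ 0.551 -0.037]
t lens_block 0.53 [298.2 154.5] [np.int64(293), np.int64(302), np.int64(151), np.int64(160)] [0.665 0.2  ]
t lens_packet 0.77 [255.2 157.5] [np.int64(235), np.int64(273), np.int64(138), np.int64(176)] [0.655 0.297]
s stick 0.6 [306.9 122.6] [np.int64(304), np.int64(313), np.int64(107), np.int64(140)] [0.497 0.413]
s stick_stand 0.82 [309.8 154.4] [np.int64(294), np.int64(327), np.int64(134), np.int64(171)] [0.505 0.369]
s grease_pot 0.65 [292.2 193.7] [np.int64(279), np.int64(304), np.int64(182), np.int64(207)] [0.473 0.178]
s eye 0.74 [310.8 247.3] [np.int64(289), np.int64(329), np.int64(229), np.int64(273)] [ 0.527 -0.02 ]
s eye 0.51 [367.  180.4] [np.int64(349), np.int64(381), np.int64(169), np.int64(188)] [0.652 0.224]
s tensioner_base 0.71 [321.8 275.5] [np.int64(281), np.int64(364), np.int64(228), np.int64(312)] [ 0.549 -0.063]
s lens_block 0.6 [373.2 199.3] [np.int64(366), np.int64(375), np.int64(195), np.int64(203)] [0.666 0.193]
s lens_packet 0.76 [367.6 179.9] [np.int64(351), np.int64(380), np.int64(170), np.int64(188)] [0.658 0.282]
s lens_packet 0.52 [308.2 251.4] [np.int64(287), np.int64(330), np.int64(228), np.int64(274)] [0.52  0.007]
```

View pics/c1.png

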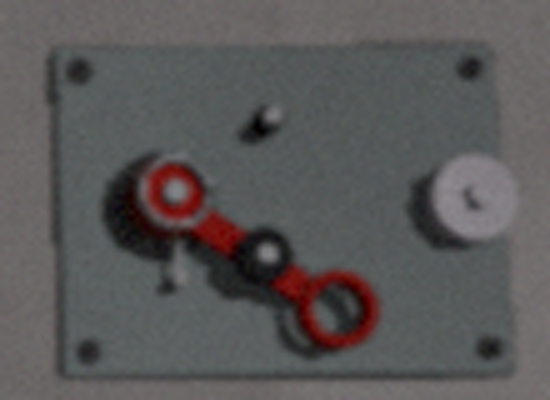

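View pics/c2.png

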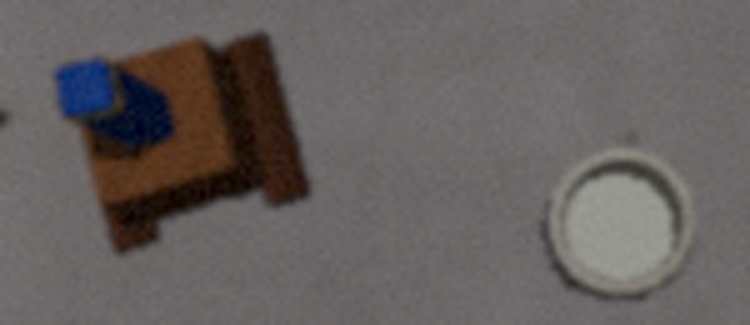

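View pics/c3.png

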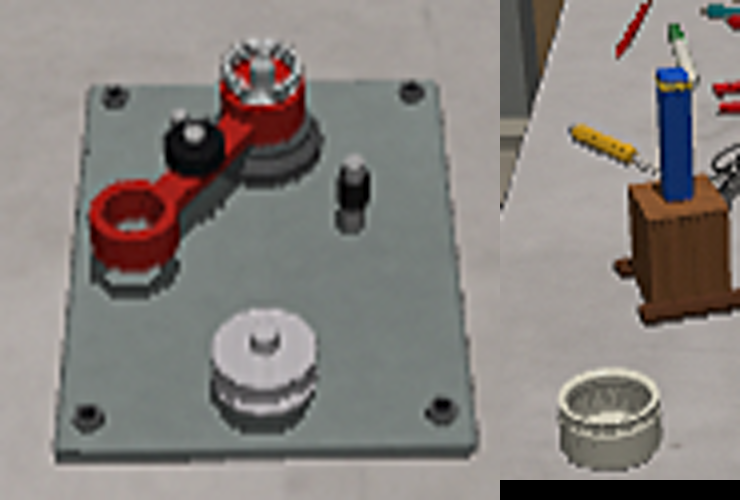

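c1 shows the eye mouth at full-image (417.2,226.4), the pivot top at (384.6,202.6) and the base corners. c2 shows the stick top at (186.6,212.2) and the pot rim at (293.6,239). c3, the side view, shows the eye at (296.4,262), the stick top at (308.3,108.3) and the pot rim at (292.1,187.6).

```bash
python3 - <<'E'
from h import *
t=capture("top");s=capture("side")
f=lambda c,x0,y0,k:(x0+(c[0]+.5)/k-.5,y0+(c[1]+.5)/k-.5)
A=lambda x,y,z:np.round(toplane(t,f((x,y),350,165,5),z),4)
B=lambda x,y,z:np.round(toplane(t,f((x,y),170,195,5),z),4)
print("eye",A(338,309,.044),"pivot",A(175,190,.05),"post",A(273,115,.054),"pulley",A(476,197,.054))
print("corners",[A(*c,.01)[:2].tolist() for c in((55,45),(490,42),(513,375),(62,377))])
print("pot",B(620,222,.036),"stick",B(85,88,.162),"stand",[B(*c,.072)[:2].tolist() for c in((205,38),(237,165),(105,203))])
S=lambda u,v,z:np.round(toplane(s,(u,v),z),4)
print("side eye",S(296.4,262,.044),"pot",S(292.1,187.6,.036),"stick",S(308.3,108.3,.162))
E
```

```text
eye [ 0.5034 -0.0571  0.044 ] pivot [0.5517 0.0125 0.05  ] post [ 0.5844 -0.0289  0.054 ] pulley [ 0.5511 -0.1143  0.054 ]
corners [[0.6238, 0.0589], [0.6304, -0.1379], [0.4804, -0.142], [0.4749, 0.0555]]
pot [0.4714 0.2032 0.036 ] stick [0.5046 0.3929 0.162 ] stand [[0.5396, 0.3739], [0.4877, 0.3572], [0.4711, 0.4091]]
side eye [ 0.5025 -0.0617  0.044 ] pot [0.4708 0.2043 0.036 ] stick [0.5043 0.3865 0.162 ]
```

```bash
python3 -m pendant '[{"x":0.2,"y":-0.15,"rz":-0.05,"claw":1},{"x":0.4,"y":-0.3,"rz":-0.1,"claw":1},{"x":0.6,"y":-0.45,"rz":-0.15,"claw":1},{"x":0.8,"y":-0.6,"rz":-0.2,"claw":1},{"x":0.95,"y":-0.7,"rz":-0.25,"claw":1},{"x":1,"y":-0.78,"rz":-0.288,"claw":1},{"x":1,"y":-0.78,"rz":-0.288,"claw":1},{"x":1,"y":-0.78,"rz":-0.288,"claw":1}]'
python3 - <<'E'
from h import *
s=sense();print(s["tcp_pos"],np.round(s["ee_rot"],3).tolist())
w=capture("wrist");cv2.imwrite("pics/w1.png",w["color"][:,:,::-1])
for z in (.162,): print(proj(w,(.5045,.390,z)))
for l in("stick","stick_stand"): 
    for r in search_frame(w,l): print(l,r)
E
```

```text
[0.21766656 0.58584306 0.22253232] [[0.937, -0.348, -0.0], [-0.348, -0.937, -0.0], [-0.0, 0.0, -1.0]]
[ 536.74210207 -592.64741151]$[0]: bad value
```

View pics/w1.png

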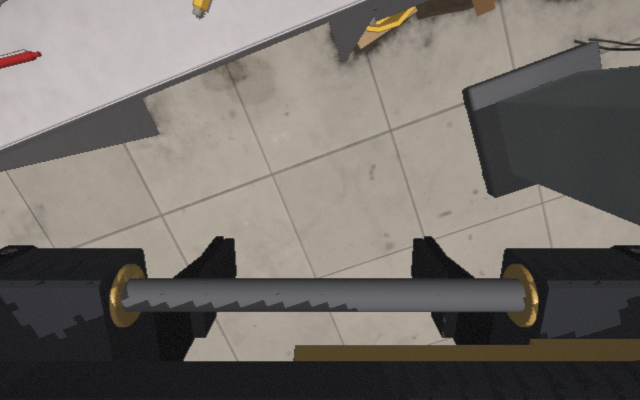

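The move was refused, so the wrist image only shows the floor at the start pose. I'll retry with every key present.

```bash
python3 -m pendant '[{"x":0.2,"y":-0.15,"z":0,"rx":0,"ry":0,"rz":-0.05,"claw":1},{"x":0.4,"y":-0.3,"z":0,"rx":0,"ry":0,"rz":-0.1,"claw":1},{"x":0.6,"y":-0.45,"z":0,"rx":0,"ry":0,"rz":-0.15,"claw":1},{"x":0.8,"y":-0.6,"z":0,"rx":0,"ry":0,"rz":-0.2,"claw":1},{"x":0.95,"y":-0.7,"z":0,"rx":0,"ry":0,"rz":-0.25,"claw":1},{"x":1,"y":-0.78,"z":0,"rx":0,"ry":0,"rz":-0.288,"claw":1},{"x":1,"y":-0.78,"z":0,"rx":0,"ry":0,"rz":-0.288,"claw":1},{"x":1,"y":-0.78,"z":0,"rx":0,"ry":0,"rz":-0.288,"claw":1}]'
python3 - <<'E'
from h import *
s=sense();print(s["tcp_pos"],np.round(s["ee_rot"],3).tolist())
w=capture("wrist");cv2.imwrite("pics/w2.png",w["color"][:,:,::-1])
for z in (.162,): print(proj(w,(.5045,.390,z)))
for l in("stick","stick_stand"): 
    for r in search_frame(w,l): print(l,r)
E
```

```text
time_s: 3.05
tcp_pos: [0.4675, 0.3912, 0.2226]
ee_rot: [[0.307, -0.952, 0.0], [-0.952, -0.307, 0.0], [-0.0, -0.0, -1.0]]
wrist_force: [0.1, -0.0, -1.2]
gripper_width: 0.999
gripper_force: 0.0
[0.46746104 0.39123895 0.2226431 ] [[0.307, -0.952, 0.0], [-0.952, -0.307, 0.0], [-0.0, -0.0, -1.0]]
[269.92734226 199.50877687]
stick {'centre': [272.9, 192.5], 'conf': 0.75}
stick_stand {'centre': [292.6, 150.9], 'conf': 0.93}
```

View pics/w2.png

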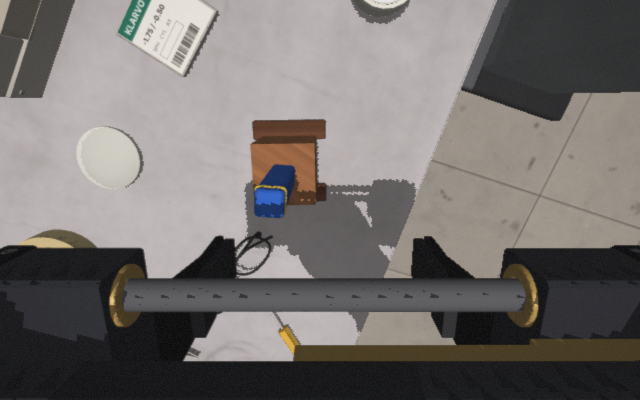

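The wrist view shows the stick top at about (270,202), against a prediction of (270,199.5), so the estimate is good to 1–2 mm. The handle is aligned with the fingers. I'll go over it and down.

```bash
python3 -m pendant '[{"x":0.1,"y":0,"z":0,"rx":0,"ry":0,"rz":0,"claw":1},{"x":0.148,"y":0,"z":0,"rx":0,"ry":0,"rz":0,"claw":1},{"x":0.148,"y":0,"z":-0.1,"rx":0,"ry":0,"rz":0,"claw":1},{"x":0.148,"y":0,"z":-0.2,"rx":0,"ry":0,"rz":0,"claw":1},{"x":0.148,"y":0,"z":-0.3,"rx":0,"ry":0,"rz":0,"claw":1},{"x":0.148,"y":0,"z":-0.4,"rx":0,"ry":0,"rz":0,"claw":1},{"x":0.148,"y":0,"z":-0.5,"rx":0,"ry":0,"rz":0,"claw":1},{"x":0.148,"y":0,"z":-0.506,"rx":0,"ry":0,"rz":0,"claw":1}]'
python3 - <<'E'
from h import *
w=capture("side");cv2.imwrite("pics/s2.png",cv2.resize(w["color"][60:210,220:420,::-1],None,fx=4,fy=4))
E
```

```text
time_s: 4.2
tcp_pos: [0.5034, 0.3901, 0.0939]
ee_rot: [[0.306, -0.952, -0.003], [-0.952, -0.306, -0.004], [0.002, 0.004, -1.0]]
wrist_force: [1.0, -0.1, 1.2]
gripper_width: 1.001
gripper_force: 0.0
```

View pics/s2.png

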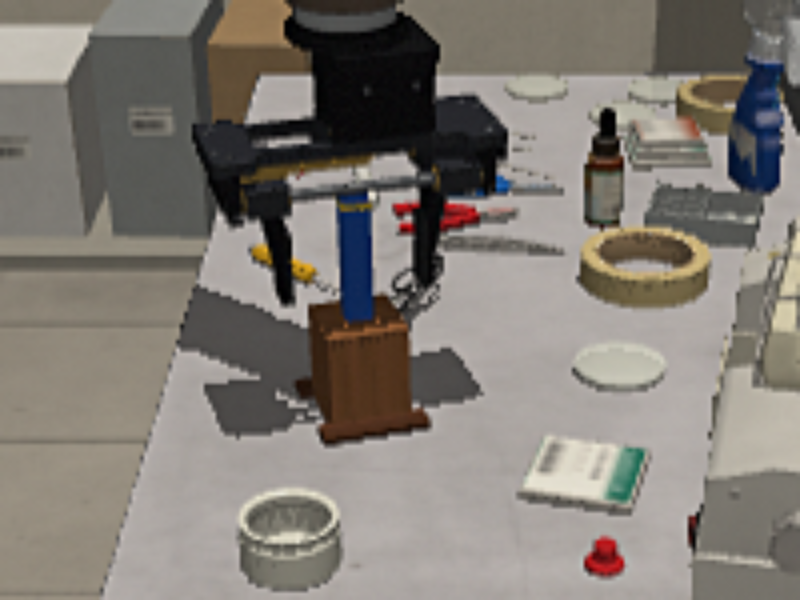

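The stick is centred between the fingers at about (355,270) in the crop, and its top is below the body. Now I'll close.

```bash
python3 -m pendant '[{"x":0,"y":0,"z":0,"rx":0,"ry":0,"rz":0,"claw":0.6},{"x":0,"y":0,"z":0,"rx":0,"ry":0,"rz":0,"claw":0.35},{"x":0,"y":0,"z":0,"rx":0,"ry":0,"rz":0,"claw":0},{"x":0,"y":0,"z":0,"rx":0,"ry":0,"rz":0,"claw":0},{"x":0,"y":0,"z":0,"rx":0,"ry":0,"rz":0,"claw":0},{"x":0,"y":0,"z":0,"rx":0,"ry":0,"rz":0,"claw":0},{"x":0,"y":0,"z":0,"rx":0,"ry":0,"rz":0,"claw":0},{"x":0,"y":0,"z":0,"rx":0,"ry":0,"rz":0,"claw":0}]'
```

```text
time_s: 5.25
tcp_pos: [0.5047, 0.3909, 0.096]
ee_rot: [[0.305, -0.952, 0.0], [-0.952, -0.305, 0.0], [-0.0, -0.0, -1.0]]
wrist_force: [0.3, 0.2, -0.9]
gripper_width: 0.23
gripper_force: 30.0
```

```bash
python3 -m pendant '[{"x":0,"y":0,"z":0.08,"rx":0,"ry":0,"rz":0,"claw":0},{"x":0,"y":0,"z":0.2,"rx":0,"ry":0,"rz":0,"claw":0},{"x":0,"y":0,"z":0.32,"rx":0,"ry":0,"rz":0,"claw":0},{"x":0,"y":0,"z":0.38,"rx":0,"ry":0,"rz":0,"claw":0},{"x":-0.02,"y":-0.15,"z":0.38,"rx":0,"ry":0,"rz":0,"claw":0},{"x":-0.06,"y":-0.35,"z":0.38,"rx":0,"ry":0,"rz":0,"claw":0},{"x":-0.1,"y":-0.55,"z":0.38,"rx":0,"ry":0,"rz":0,"claw":0},{"x":-0.12,"y":-0.6,"z":0.38,"rx":0,"ry":0,"rz":0,"claw":0}]'
python3 - <<'E'
from h import *
s=sense();R=np.array(s["ee_rot"]);T=np.array(s["tcp_pos"]);tip=T+R@[0,0,.089];print(T,tip)
w=capture("side");t=capture("top")
print(proj(w,tip),proj(t,tip),proj(w,T),proj(t,T))
a=cv2.resize(w["color"][90:240,235:385,::-1],None,fx=4,fy=4)[:, :400]
b=cv2.resize(t["color"][160:310,220:320,::-1],None,fx=4,fy=4)
cv2.imwrite("pics/s3.png",np.hstack([a,b]))
E
```

```text
time_s: 6.25
tcp_pos: [0.4734, 0.2381, 0.1906]
ee_rot: [[0.303, -0.953, -0.002], [-0.953, -0.303, -0.001], [0.0, 0.002, -1.0]]
wrist_force: [0.5, 0.2, -0.8]
gripper_width: 0.229
gripper_force: 30.0
[0.47338179 0.23808501 0.19055791] [0.47321744 0.23799708 0.10155811]
[292.74855497 156.82501983] [274.28110183 234.73289075] [290.57802138 122.28374176] [269.58099304 229.65501919]
```

View pics/s3.png

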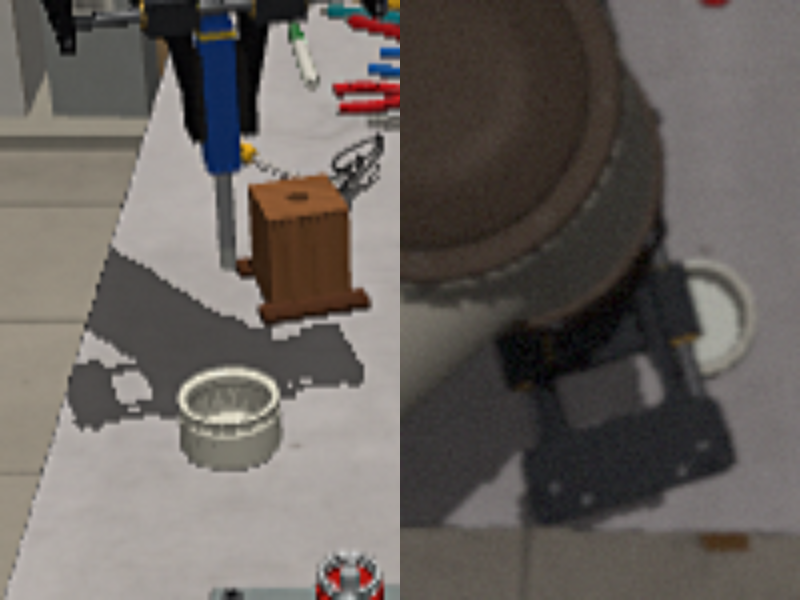

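The stick hangs upright. Its tip is at side pixel (292.1,156.9), against a prediction of (292.7,156.8). Next is the dip.

```bash
python3 -m pendant '[{"x":-0.015,"y":-0.149,"z":0,"rx":0,"ry":0,"rz":0,"claw":0},{"x":-0.015,"y":-0.149,"z":0,"rx":0,"ry":0,"rz":0,"claw":0},{"x":-0.015,"y":-0.149,"z":-0.1,"rx":0,"ry":0,"rz":0,"claw":0},{"x":-0.015,"y":-0.149,"z":-0.2,"rx":0,"ry":0,"rz":0,"claw":0},{"x":-0.015,"y":-0.149,"z":-0.3,"rx":0,"ry":0,"rz":0,"claw":0},{"x":-0.015,"y":-0.149,"z":-0.345,"rx":0,"ry":0,"rz":0,"claw":0},{"x":-0.015,"y":-0.149,"z":-0.355,"rx":0,"ry":0,"rz":0,"claw":0},{"x":-0.015,"y":-0.149,"z":-0.355,"rx":0,"ry":0,"rz":0,"claw":0}]'
python3 - <<'E'
from h import *
w=capture("side")
for r in search_frame(w,"grease_pot"): print(r)
E
```

```text
time_s: 7.35
tcp_pos: [0.4716, 0.2043, 0.1029]
ee_rot: [[0.306, -0.952, 0.001], [-0.952, -0.306, 0.001], [-0.0, -0.001, -1.0]]
wrist_force: [-1.7, 0.3, -0.5]
gripper_width: 0.227
gripper_force: 30.0
{'centre': [293.0, 193.6], 'conf': 0.6}
{'centre': [292.0, 162.6], 'conf': 0.49}
```

```bash
python3 -m pendant '[{"x":0,"y":0,"z":0.1,"rx":0,"ry":0,"rz":0,"claw":0},{"x":0,"y":0,"z":0.22,"rx":0,"ry":0,"rz":0,"claw":0},{"x":0,"y":0,"z":0.34,"rx":0,"ry":0,"rz":0,"claw":0},{"x":0.02,"y":-0.2,"z":0.36,"rx":0,"ry":0,"rz":0.02,"claw":0},{"x":0.05,"y":-0.4,"z":0.36,"rx":0,"ry":0,"rz":0.04,"claw":0},{"x":0.08,"y":-0.6,"z":0.36,"rx":0,"ry":0,"rz":0.05,"claw":0},{"x":0.1,"y":-0.8,"z":0.36,"rx":0,"ry":0,"rz":0.05,"claw":0},{"x":0.128,"y":-0.98,"z":0.36,"rx":0,"ry":0,"rz":0.05,"claw":0}]'
```

```text
time_s: 8.45
tcp_pos: [0.5031, -0.0431, 0.1934]
ee_rot: [[0.45, -0.893, 0.002], [-0.893, -0.45, 0.0], [0.001, -0.002, -1.0]]
wrist_force: [0.7, -0.4, -1.4]
gripper_width: 0.229
gripper_force: 30.0
```

```bash
python3 -m pendant '[{"x":0,"y":-0.05,"z":0,"rx":0,"ry":0,"rz":0,"claw":0},{"x":0,"y":-0.07,"z":-0.05,"rx":0,"ry":0,"rz":0,"claw":0},{"x":0,"y":-0.07,"z":-0.1,"rx":0,"ry":0,"rz":0,"claw":0},{"x":0,"y":-0.07,"z":-0.14,"rx":0,"ry":0,"rz":0,"claw":0},{"x":0,"y":-0.07,"z":-0.16,"rx":0,"ry":0,"rz":0,"claw":0},{"x":0,"y":-0.07,"z":-0.16,"rx":0,"ry":0,"rz":0,"claw":0},{"x":0,"y":-0.07,"z":-0.16,"rx":0,"ry":0,"rz":0,"claw":0},{"x":0,"y":-0.07,"z":-0.16,"rx":0,"ry":0,"rz":0,"claw":0}]'
python3 - <<'E'
from h import *
s=sense();R=np.array(s["ee_rot"]);T=np.array(s["tcp_pos"]);tip=T+R@[0,0,.089];print(T,tip)
w=capture("side");k=capture("wrist")
print(proj(w,tip),proj(k,tip),proj(w,(.503,-.059,.044)),proj(k,(.503,-.059,.044)))
a=cv2.resize(w["color"][210:280,270:350,::-1],None,fx=5,fy=5,interpolation=cv2.INTER_CUBIC)
u,v=proj(k,(.503,-.059,.044)).astype(int);print(u,v)
x0=max(0,min(u-40,560));y0=max(0,min(v-35,330));print(x0,y0)
b=cv2.resize(k["color"][y0:y0+70,x0:x0+80,::-1],None,fx=5,fy=5,interpolation=cv2.INTER_CUBIC)
cv2.imwrite("pics/e1.png",np.hstack([a,b]))
E
```

```text
time_s: 9.45
tcp_pos: [0.5032, -0.0588, 0.1527]
ee_rot: [[0.451, -0.893, 0.001], [-0.893, -0.451, 0.0], [0.0, -0.001, -1.0]]
wrist_force: [0.6, -0.2, -0.7]
gripper_width: 0.23
gripper_force: 30.0
[ 0.50320825 -0.05883174  0.15269969] [ 0.50328716 -0.05882472  0.06369972]
[296.41379696 253.09737864] [323.72088857 205.40369519] [296.80084073 261.00197182] [324.15829155 198.00038389]
324 198
284 163
```

View pics/e1.png

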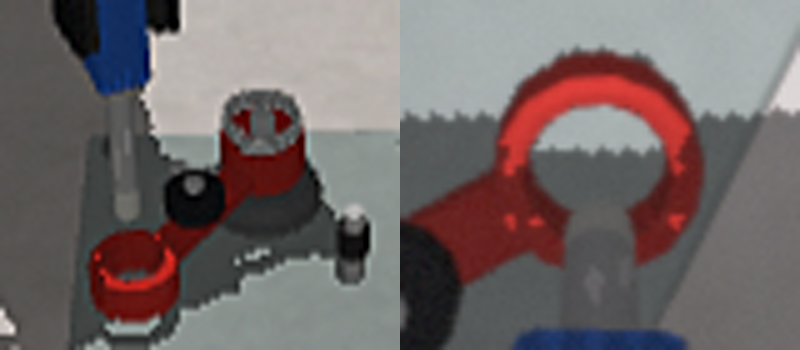

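In the side crop the tip is about 1 px left of its prediction and the eye is at about (296.7,262.4). In the wrist crop the eye centre is at full-image (324,194) and the tip centre at about (324,209.5). The tip therefore needs to move about 5 mm, (+2,-4.5) mm. I'll correct and lower partway.

```bash
python3 -m pendant '[{"x":0.008,"y":-0.018,"z":0,"rx":0,"ry":0,"rz":0,"claw":0},{"x":0.008,"y":-0.018,"z":0,"rx":0,"ry":0,"rz":0,"claw":0},{"x":0.008,"y":-0.018,"z":-0.04,"rx":0,"ry":0,"rz":0,"claw":0},{"x":0.008,"y":-0.018,"z":-0.07,"rx":0,"ry":0,"rz":0,"claw":0},{"x":0.008,"y":-0.018,"z":-0.09,"rx":0,"ry":0,"rz":0,"claw":0},{"x":0.008,"y":-0.018,"z":-0.11,"rx":0,"ry":0,"rz":0,"claw":0},{"x":0.008,"y":-0.018,"z":-0.12,"rx":0,"ry":0,"rz":0,"claw":0},{"x":0.008,"y":-0.018,"z":-0.12,"rx":0,"ry":0,"rz":0,"claw":0}]'
python3 - <<'E'
from h import *
k=capture("wrist");c=cv2.cvtColor(k["color"],cv2.COLOR_RGB2HSV)
# coarse ascii of region: R red, B blue, . grey
for v in range(165,235,2):
    print(v,''.join('R' if (c[v,u,1]>110 and (c[v,u,0]<10 or c[v,u,0]>170)) else 'B' if (c[v,u,1]>110 and 100<c[v,u,0]<130) else 'o' if c[v,u,2]>150 else '.' for u in range(294,356)))
print(proj(k,(.5045,-.0620,.044)),proj(k,(.5052,-.0633,.034)))
E
```

```text
time_s: 10.55
tcp_pos: [0.5049, -0.0634, 0.1222]
ee_rot: [[0.451, -0.893, -0.0], [-0.893, -0.451, -0.0], [-0.0, 0.0, -1.0]]
wrist_force: [-0.4, -0.2, -1.3]
gripper_width: 0.227
gripper_force: 30.0
165 oooooooooooooooooooooooooooooooooooooooooooooooooooooooooooooo
167 oooooooooooooooooooooooooooooooooooooooooooooooooooooooooooooo
169 oooooooooooooooooooooooooooooooooooooooooooooooooooooooooooooo
171 oooooooooooooooooooooooooooooooooooooooooooooooooooooooooooooo
173 oooooooooooooooooooooooooooooooooooooooooooooooooooooooooooooo
175 oooooooooooooooooooooooooooooooooooooooooooooooooooooooooooooo
177 oooooooooooooooooooooooooooooooooooooooooooooooooooooooooooooo
179 oooooooooooooooooooooooooooooooooooooooooooooooooooooooooooooo
181 oooooooooooooooooooooooooooooooooooooooooooooooooooooooooooooo
183 oooooooooooooooooooooooooooooooooooooooooooooooooooooooooooooo
185 oooooooooooooooooooooooooooooooooooooooooooooooooooooooooooooo
187 oooooooooooooooooooo.oo....oo....oooo.oooooooooooooooooooooooo
189 ...oo....oooooooooo..RRRRRRRRRRRRRR......oooooo.oo...oo....oo.
191 ..........ooooo....RRRRRRRRR
[... 797 characters left out ...]
......................RRRRRRRRR..........
217 RRRRRRRRRRRRRRR...........................RRRRRRRRRR..........
219 RRRRRRRRRRRRRRRRR.......................RRRRRRRRRRR...........
221 RRRRRRRRRRRRRRRRRRR...................RRRRRRRRRRRRR...........
223 RRRRRRRRRRRRRRRRRRRRRR................RRRRRRRRRRRRR...........
225 RRRRRRRRRRRRRRRRRRRRRR................RRRRRRRRRRRR............
227 RRRRRRRRRRRRRRRRRRRRRR................RRRRRRRRRR..............
229 RRRRRRRRRRRRRR..BBBBBBBBBBBBBBBBBBBBBBBBBB..RRR...............
231 RRRRRRRRRRRRRBBBBBBBBBBBBBBBBBBBBBBBBBBBBBBBBBB...............
233 RRRRRRRRRRR.BBBBBBBBBBBBBBBBBBBBBBBBBBBBBBBBBBBB..............
[323.39759671 211.8641316 ] [323.34904366 205.66936342]
```

There's no contact force, and the shank (cols 316–331) sits inside the ring (307–337). I'll continue down.

```bash
python3 -m pendant '[{"x":0,"y":0,"z":-0.02,"rx":0,"ry":0,"rz":0,"claw":0},{"x":0,"y":0,"z":-0.04,"rx":0,"ry":0,"rz":0,"claw":0},{"x":0,"y":0,"z":-0.055,"rx":0,"ry":0,"rz":0,"claw":0},{"x":0,"y":0,"z":-0.068,"rx":0,"ry":0,"rz":0,"claw":0},{"x":0,"y":0,"z":-0.068,"rx":0,"ry":0,"rz":0,"claw":0},{"x":0,"y":0,"z":-0.068,"rx":0,"ry":0,"rz":0,"claw":0},{"x":0,"y":0,"z":-0.068,"rx":0,"ry":0,"rz":0,"claw":0},{"x":0,"y":0,"z":-0.068,"rx":0,"ry":0,"rz":0,"claw":0}]'
python3 - <<'E'
import numpy as np
P=np.array([.551,.0130]);E=np.array([.5042,-.0620]);a0=np.arctan2(*(E-P)[::-1]);T0=np.array([.505,-.0633])
print(np.degrees(a0),np.linalg.norm(E-P))
for th in np.linspace(0,1.05,8):
    a=a0+th;e=P+.085*np.array([np.cos(a),np.sin(a)]);tg=np.array([-np.sin(a),np.cos(a)])
    t=e+.0065*tg
    print(round(th,2),np.round(t,4),np.round((t-T0)/.25,3),"tangent",np.round(tg,2))
E
```

```text
time_s: 11.6
tcp_pos: [0.505, -0.0634, 0.1054]
ee_rot: [[0.451, -0.893, 0.0], [-0.893, -0.451, 0.0], [0.0, -0.0, -1.0]]
wrist_force: [0.1, 1.0, -1.9]
gripper_width: 0.226
gripper_force: 30.0
-121.96416322993375 0.08840384607017958
0.0 [ 0.5115 -0.0626] [0.026 0.003] tangent [ 0.85 -0.53]
0.15 [ 0.5233 -0.0676] [ 0.073 -0.017] tangent [ 0.92 -0.4 ]
0.3 [ 0.5356 -0.0708] [ 0.122 -0.03 ] tangent [ 0.97 -0.26]
0.45 [ 0.5483 -0.0722] [ 0.173 -0.036] tangent [ 0.99 -0.11]
0.6 [ 0.5611 -0.0717] [ 0.224 -0.033] tangent [1.   0.04]
0.75 [ 0.5736 -0.0692] [ 0.274 -0.024] tangent [0.98 0.19]
0.9 [ 0.5856 -0.0649] [ 0.323 -0.006] tangent [0.94 0.34]
1.05 [ 0.5969 -0.0588] [0.368 0.018] tangent [0.88 0.47]
```

```bash
python3 -m pendant '[{"x":0.026,"y":0,"z":0,"rx":0,"ry":0,"rz":0,"claw":0},{"x":0.05,"y":-0.008,"z":0,"rx":0,"ry":0,"rz":0,"claw":0},{"x":0.075,"y":-0.017,"z":0,"rx":0,"ry":0,"rz":0,"claw":0},{"x":0.1,"y":-0.024,"z":0,"rx":0,"ry":0,"rz":0,"claw":0},{"x":0.122,"y":-0.03,"z":0,"rx":0,"ry":0,"rz":0,"claw":0},{"x":0.15,"y":-0.033,"z":0,"rx":0,"ry":0,"rz":0,"claw":0},{"x":0.174,"y":-0.035,"z":0,"rx":0,"ry":0,"rz":0,"claw":0},{"x":0.174,"y":-0.035,"z":0,"rx":0,"ry":0,"rz":0,"claw":0}]'
cat > m.py <<'E'
from h import *
P=np.array([.551,.0130,0]);s=sense();T=np.array(s["tcp_pos"]);R=np.array(s["ee_rot"])
print(T,s["wrist_force"],s["moment"])
for n in("side","top"):
    p=capture(n);c=cv2.cvtColor(p["color"],cv2.COLOR_RGB2HSV)
    m=((c[...,1]>120)&((c[...,0]<8)|(c[...,0]>172))).astype(np.uint8)
    b=((c[...,1]>120)&(c[...,0]>100)&(c[...,0]<130)).astype(np.uint8)
    u0,v0,u1,v1=(280,225,345,295) if n=="side" else (370,175,435,240)
    ys,xs=np.nonzero(m[v0:v1,u0:u1]);print(n,"red",len(xs))
    q=[toplane(p,(x+u0,y+v0),.037) for x,y in zip(xs,ys)]
    q=np.array(q)
    if len(q):
        d=np.linalg.norm(q[:,:2]-P[:2],axis=1);k=(d>.06)&(d<.11)
        if k.sum(): e=q[k].mean(0);print("eye~",e[:2],k.sum(),"ang",np.degrees(np.arctan2(e[1]-P[1],e[0]-P[0])))
p=None
E
python3 m.py
```

```text
time_s: 12.6
tcp_pos: [0.5484, -0.0723, 0.1049]
ee_rot: [[0.45, -0.893, -0.001], [-0.893, -0.45, -0.0], [-0.0, 0.001, -1.0]]
wrist_force: [-4.2, 1.2, -1.5]
gripper_width: 0.228
gripper_force: 30.0
[ 0.54837042 -0.07228888  0.10485568] [-4.21655846  1.23329708 -1.45045706] [0.46648739 1.38152627 0.04103826]
side red 277
eye~ [ 0.5378934 -0.0755408] 236 ang -98.42028496062294
top red 0
```

```bash
python3 -m pendant '[{"x":0.025,"y":0,"z":0,"rx":0,"ry":0,"rz":0,"claw":0},{"x":0.05,"y":0.002,"z":0,"rx":0,"ry":0,"rz":0,"claw":0},{"x":0.075,"y":0.006,"z":0,"rx":0,"ry":0,"rz":0,"claw":0},{"x":0.1,"y":0.011,"z":0,"rx":0,"ry":0,"rz":0,"claw":0},{"x":0.125,"y":0.02,"z":0,"rx":0,"ry":0,"rz":0,"claw":0},{"x":0.149,"y":0.029,"z":0,"rx":0,"ry":0,"rz":0,"claw":0},{"x":0.172,"y":0.04,"z":0,"rx":0,"ry":0,"rz":0,"claw":0},{"x":0.172,"y":0.04,"z":0,"rx":0,"ry":0,"rz":0,"claw":0}]'
python3 m.py
```

```text
time_s: 13.7
tcp_pos: [0.5906, -0.0627, 0.1049]
ee_rot: [[0.451, -0.893, -0.003], [-0.893, -0.451, -0.001], [-0.0, 0.004, -1.0]]
wrist_force: [-5.2, -1.1, -0.8]
gripper_width: 0.233
gripper_force: 30.0
[ 0.59055991 -0.06267692  0.10493824] [-5.18577114 -1.07854498 -0.77113402] [-2.35296682e-01  2.23157512e+00 -1.60422894e-03]
side red 391
eye~ [ 0.5776131  -0.06926271] 194 ang -72.07290624749764
top red 0
```

```bash
python3 -m pendant '[{"x":0.006,"y":0.002,"z":0,"rx":0,"ry":0,"rz":0,"claw":0},{"x":0.012,"y":0.005,"z":0,"rx":0,"ry":0,"rz":0,"claw":0},{"x":0.018,"y":0.008,"z":0,"rx":0,"ry":0,"rz":0,"claw":0},{"x":0.024,"y":0.011,"z":0,"rx":0,"ry":0,"rz":0,"claw":0},{"x":0.03,"y":0.014,"z":0,"rx":0,"ry":0,"rz":0,"claw":0},{"x":0.036,"y":0.018,"z":0,"rx":0,"ry":0,"rz":0,"claw":0},{"x":0.036,"y":0.018,"z":0,"rx":0,"ry":0,"rz":0,"claw":0},{"x":0.036,"y":0.018,"z":0,"rx":0,"ry":0,"rz":0,"claw":0}]'
python3 m.py
```

```text
time_s: 14.8
tcp_pos: [0.5961, -0.0599, 0.1048]
ee_rot: [[0.45, -0.893, -0.011], [-0.893, -0.45, -0.004], [-0.002, 0.012, -1.0]]
wrist_force: [-10.7, -3.4, 2.2]
gripper_width: 0.227
gripper_force: 30.0
[ 0.596104   -0.05991044  0.10479394] [-10.73781069  -3.43755039   2.21057959] [-1.41844289  3.90631014  0.09190147]
side red 381
eye~ [ 0.58024401 -0.0663261 ] 179 ang -69.76331161353386
top red 2
```

Force has jumped to 11 N, which suggests the stop. I'll check the arm angle by matching the eye silhouette in the side image.

```bash
cat > a.py <<'E'
from h import *
p=capture("side");c=cv2.cvtColor(p["color"],cv2.COLOR_RGB2HSV)
m=(c[...,1]>110)&((c[...,0]<10)|(c[...,0]>170));b=(c[...,1]>110)&(c[...,0]>100)&(c[...,0]<130)
for v in range(222,282,1): print(v,''.join('R' if m[v,u] else 'B' if b[v,u] else '#' if c[v,u,2]<45 else 'o' if c[v,u,2]>150 else '.' for u in range(280,375)))
P=np.array([.551,.013])
for th in (.85,.9,.95,1,1.05,1.1):
    a=np.radians(-122.5)+th;e=P+.085*np.array([np.cos(a),np.sin(a)])
    q=np.array([proj(p,(e[0]+.017*np.cos(t),e[1]+.017*np.sin(t),z)) for z in(.026,.044) for t in np.linspace(0,6.28,90)])
    print(th,np.round(q.min(0),1),np.round(q.max(0),1))
print("post",proj(p,(.5869,-.0304,.01)),proj(p,(.5869,-.0304,.054)))
E
python3 a.py
```

```text
222 ..ooooooooooooooooooooo##B#.######....................###########BBBBBBBBB#######oooooooooooooo
223 ooooooooooooooooooooooo.#B#.######....................###########BBBBBBBBB#######oooooooooooooo
224 oooooooooooooooooooooooo.#B#######....................###########BBBBBBBB######B.oooooooooooooo
225 ooooooooooooooooooooooooo##B######....................###########BBBBBBBBB######ooooooooooooooo
226 ooooooooooooooooooooooooo.########.....................##########BBBBBBBB#######ooooooooooooooo
227 oooooooooooooooooooooooooo.#B###.#.....................#########BBBBBBBBBB######ooooooooooooooo
228 ooooooooooooooooooooooooooo.B##..#.....................#########BBBBBBBBB######.ooooooooooooooo
229 oooooooooooooooooooooooooooo####.#.....................#########BBBBBBBBB######.ooooooooooooooo
230 oooooooooooooooooooooooooooo.####......................#########BBBBBBBBB######.ooooooooooooooo
231 oooooooooooooooooooooooooooo...........................#########BBBBBBBBB######oooooooooooooooo
232 ooooooooooooooooooooooooooooo.........RR.....R.........B########BBBBBBBBB####B#oooooooooooooooo

[... 4451 characters left out ...]
...................................ooooooooooooo
278 oooo.o......o...................oo..o.........................oo.....o.............oooooooooooo
279 oooo........oo...................oo................................................oooooooooooo
280 oooo........ooo.....................................................o..............oooooooooooo
281 ooo..........oo..........................oo.....................oooo...............oooooooooooo
0.85 [325.8 258.5] [344.1 278.3]
0.9 [328. 258.] [346.3 277.8]
0.95 [330.1 257.5] [348.4 277.2]
1 [332.3 256.9] [350.5 276.6]
1.05 [334.3 256.2] [352.5 275.9]
1.1 [336.3 255.5] [354.4 275.1]
post [341.1864439  263.83390721] [341.37295639 247.00855861]
```

```bash
python3 - <<'E'
from h import *
s=sense();T=np.array(s["tcp_pos"]);R=np.array(s["ee_rot"]);p=capture("side");print(T,s["wrist_force"],np.degrees(np.arccos(-R[2,2])))
for h in(.019,.0,-.024,-.06): print(h,proj(p,T-R[:,2]*h))
c=p["color"]
for v in (225,235,246,260,263): print(v,[int(x) for x in c[v,334:356].sum(1)])
k=capture("wrist");
for h in(.019,0,-.024,-.06): print(h,proj(k,T-R[:,2]*h))
q=cv2.cvtColor(k["color"],cv2.COLOR_RGB2HSV)
for v in range(185,250,3): print(v,''.join('R' if (q[v,u,1]>110 and (q[v,u,0]<10 or q[v,u,0]>170)) else 'B' if (q[v,u,1]>110 and 100<q[v,u,0]<130) else '#' if q[v,u,2]<45 else 'o' if q[v,u,2]>150 else '.' for u in range(270,366)))
E
```

```text
[ 0.59609484 -0.05994535  0.10478616] [-10.87796463  -4.47337395   2.58096414] 0.6804107275343015
0.019 [347.18908556 228.2488482 ]
0.0 [346.89836283 236.55916303]
-0.024 [346.54273438 246.72480902]
-0.06 [346.03219857 261.31848493]
225 [53, 17, 24, 22, 32, 43, 27, 30, 44, 59, 72, 172, 162, 159, 151, 157, 152, 158, 171, 63, 38, 58]
235 [140, 11, 32, 24, 33, 35, 40, 33, 40, 56, 113, 171, 160, 163, 156, 155, 153, 162, 121, 36, 59, 55]
246 [173, 1, 5, 94, 197, 218, 140, 126, 135, 162, 155, 155, 157, 156, 155, 164, 150, 185, 165, 159, 440, 486]
260 [106, 111, 112, 117, 132, 127, 121, 107, 211, 254, 262, 338, 257, 153, 81, 216, 196, 190, 193, 194, 195, 195]
263 [104, 98, 104, 106, 121, 121, 124, 102, 249, 259, 269, 322, 267, 125, 99, 101, 86, 200, 191, 192, 190, 194]
0.019 [324.03825021 277.24089351]
0 [323.99002962 258.46016365]
-0.024 [323.94175549 239.65857994]
-0.06 [323.88720342 218.41189405]
185 oooooooooooooo....oooooooooooooooooooooooooooooooooooooooooooooooooooooooooooooooooooooooooooooo
188 .oooooooooooo...oooooooooooooooooooooooooooooooooooo.........RRRRR........ooooooooooooooo
[... 1327 characters left out ...]
.....................................BBBBBBBBBBBBBBBBBBBBBBBBBBBBBB..RRRRRRRRRRRRRRR..........
233 .....................................BBBBBBBBBBBBBBBBBBBBBBBBBBBBBBBBBBB.RRRRRRRRRR.............
236 ................######..............BBBBBBBBBBBBBBBBBBBBBBBBBBBBBBBBBBBB.RRRRRR......#######....
239 ..............###################...BBBBBBBBBBBBBBBBBBBBBBBBBBBBBBBBBBBBB.R##################...
242 .............####################...BBBBBBBBBBBBBBBBBBBBBBBBBBBBBBBBBBBBB.####################..
245 .............####################..BBBBBBBBBBBBBBBBBBBBBBBBBBBBBBBBBBBBBBB#####################.
248 ............#####################.BBBBBBBBBBBBBBBBBBBBBBBBBBBBBBBBBBBBBBBBB#####################
```

The silhouette (cols 333–350.5, bottom row 276) fits 1.0–1.05 rad, and the stiffness jumped, so the arm is at the stop. The stick tilt is only about 3°. I'll hold for a second and check it is stable.

```bash
python3 -m pendant '[{"x":0.003,"y":0.002,"z":0,"rx":0,"ry":0,"rz":0,"claw":0},{"x":0.006,"y":0.003,"z":0,"rx":0,"ry":0,"rz":0,"claw":0},{"x":0.006,"y":0.003,"z":0,"rx":0,"ry":0,"rz":0,"claw":0},{"x":0.006,"y":0.003,"z":0,"rx":0,"ry":0,"rz":0,"claw":0},{"x":0.006,"y":0.003,"z":0,"rx":0,"ry":0,"rz":0,"claw":0},{"x":0.006,"y":0.003,"z":0,"rx":0,"ry":0,"rz":0,"claw":0},{"x":0.006,"y":0.003,"z":0,"rx":0,"ry":0,"rz":0,"claw":0},{"x":0.006,"y":0.003,"z":0,"rx":0,"ry":0,"rz":0,"claw":0}]'
python3 a.py | sed -n '/^26[0358]/p;/^27[0-7]/p'
python3 - <<'E'
from h import *
p=capture("side")
for l in("grease_pot","lens_block","lens_packet"): print(l,[(np.round(r["centre"],1),round(r["conf"],2)) for r in search_frame(p,l)[:1]])
E
```

```text
time_s: 16.05
tcp_pos: [0.5966, -0.0599, 0.1047]
ee_rot: [[0.45, -0.893, -0.014], [-0.893, -0.45, -0.005], [-0.002, 0.014, -1.0]]
wrist_force: [-12.9, -4.8, 3.3]
gripper_width: 0.228
gripper_force: 30.0
260 ooooo..o.o....o.oo............ooo...................RRRRRRRRRR.....RRR.........................
263 ooooo.ooo..oooo........o.............................RRRRRRRRR.....RRRR........................
265 ooooo.ooo...o......................o.................RRRRRRRRR.....RRRR........................
268 oooo..oo...................ooo......o................RRRRRRRRRRRRRRRRRR................oo......
270 oooo..ooo..................oo........oo..............RRRRRRRRRRRRRRRRRR.....................ooo
271 oooo....oo..................o.........o...............RRRRRRRRRRRRRRRRR..................oooooo
272 oooo....ooo..................o.........o..............RRRRRRRRRRRRRRRR..................ooooooo
273 oooo...o.oo...................o.........o..............RRRRRRRRRRRRRRR..................ooooooo
274 oooo....oooo..................oo........o...............RRRRRRRRRRRR......o.............ooooooo
275 oooo.o....oo...................o.........o...............RRRRRRRRRR...ooo..o.oooo.....ooooooooo
276 oooo.o.....o....................o......oooo..................RR.......o.........o.ooooooooooooo
277 oooo.o.....oo...................oo....o...o.......................................ooooooooooooo
grease_pot [(array([282.7, 194.9]), 0.47)]
lens_block [(array([310.1, 153.7]), 0.63)]
lens_packet []
```

```bash
python3 -c "
from station import *
print(finish_job())"
```

```text
the job is handed in; nothing more can be done
None
```

I handed the job in at about 16 s with the stick tip in the eye, the arm held at its stop at about 14 N, and the stick still gripped about 3° off upright; the dip reached about 14 mm above the desk, but I did not get a clear final view of the pot, lens block and lens packet to confirm they had not moved.

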